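Slide a thin steel strap over the crate edge, pinch it and lay it on the anvil

ROBOT

A 6-joint arm with a two-finger parallel gripper is mounted at the origin on the work surface. World frame = base frame: x ahead of the robot, y to its left, z up, the work surface at z = 0. Lengths are in mm, angles in rad, forces in N, time in s.
With the tool pointing down it reaches from about 375 to 900 mm from the base axis. Payload 3.1 kg.
Tool frame: the origin (TCP) lies at the very end of the fingers, on their centre line; the grasp point (between the pads) lies 19 mm behind it; z points along the fingers, y is the direction in which the jaws open and shut (so a half turn about z gives the same grasp; the last joint's range is limited). The gripper opens to 85 mm and grips with 20 to 120 N. Pads are 22 mm wide; open, the fingers measure 114 mm over their backs; the gripper's body (76 mm by 85 mm) begins 54 mm behind the grasp point. The pads swing forward as they close: fully open they stand 13 mm farther back than shut.
Start: joints at [1.155, 0.527, 1.433, -0, 1.181, -0.178], TCP at [147.188, 607.398, 231.31] pointing down, gripper open.
Joint ranges: [-3.08, 3.08], [-0.75, 2.2], [0.22, 2.44], [-1.43, 4.57], [0, 2.65], [-2.85, 2.85]. Speed limits (rad/s): [2.79, 2.79, 3.14, 3.14, 3.14, 3.14].

INTERFACE

Orientations are given as a unit quaternion [x, y, z, w].
In Python, from rig import manip, eyes, order gives the robot as it stands. The module is installed in compiled form; this text tells all that it offers.
- The arm moves only by the tool carry_out, never from a script. Its argument "increments" is one flat list of numbers, 7 for each row, row after row: the shift along the tool's x, y, z in m, then the turn, a rotation vector about the tool's x, y, z in rad, then the closure, from 0 (fully open) to 1 (shut). In form: [dx, dy, dz, rx, ry, rz, fingers, dx, dy, dz, rx, ry, rz, fingers, ...]. A call has 1 to 20 rows; each row shifts and turns the commanded pose from where the row before left it, along the tool's axes as they then stand; what a row does not reach is not made up. A row lasts 1/12 s, in which the tool goes at most 41.7 mm and 7.16 degrees, less where a joint would pass 70% of its speed; a pose out of reach is approached as far as the arm can. A call with a gripper value outside its range is refused whole. The fingers move at their own pace and stop on an object; "newtons" is the grip in N (left out, the last holds). Time passes only in rows, so rows that do not move let the fingers close. It gives the time, the measured TCP pose, the force and the opening at its end, in the units of the state.
- manip.state(): the state, without advancing time (a new reading comes with each control period).
- eyes.capture(name): name is "scene" or "top" or "wrist"; returns the picture (384x512x3 uint8, red, green, blue); there is no depth.
- eyes.camera_params(name): a dict with "vertical_fov" (degrees; the focal length in pixels is half the picture's height over the tangent of half this angle, whatever the lens; pixels are square), "cx", "cy" (the principal point, pixels), "extrinsics" (4x4, takes a point from world to camera coordinates). Camera axes: x right, y down, z forward; pixel columns grow to the right and rows downward; lengths in mm; the calibration is good to about 2 mm. A picture is of the moment at which its call begins: read the wrist's pose just before it. camera_params takes no time and is no camera call; for the wrist camera it gives the pose at the moment of the call.
- order.sign_off(): hands the job in, once; it reports no verdict.
The state is a dict: "time": time; "qpos": joint angles; "joint_vel": joint speeds; "effort": joint torques, N m; "ee_pos": TCP position; "tool_rot": TCP orientation; "force": force on the tool from outside, world axes, zero at the start; "ft_torque": the same for the moment, N m; "gripper_width": finger opening in mm.
Only numpy, scipy, OpenCV 4.12 (cv2) and the standard library are available. Lean on these libraries where they do the work, as an engineer would, in place of code of your own. Each camera call takes 0.05 s, during which the arm holds its last target.

TASK

The thin steel strap in the shallow lane between the two birch strips is too flat to pick up where it lies: press on it lightly and slide it along the lane until its end sticks out well past the crate's front edge (but does not fall), then pinch it there by its two long sides and lift it off. Lay it flat along the anvil's face with its hole over the anvil's hole, ready for the pin punch, and let go. Press and set down gently, and leave the other things as they are.

Things in the scene. Friction and masses are not known exactly. Their poses are not given: they have to be found in the camera images.
- crate: Low birch crate standing upside down, fixed; 300 (x) x 660 (y) x 100 mm high. Origin: centre of its underside, on the table. Its flat deck is 100 mm above the origin. The front edge, facing the robot, is the straight deck edge at x = -150 mm of this frame, along y; in front of it is free space down to the table.
- lane: Two fixed birch strips on the deck, each 200 mm long, 16 mm wide, 6 mm high, parallel to the crate's x axis, from the front edge (x = -150 mm of this frame) back to x = +50 mm; inner faces 52 mm apart (y = -26 and +26 mm). Origin: on the deck, on the lane's centreline. The deck between them is bare.
- strap: Loose flat steel strap on the deck between the strips, 100 (x) x 46 (y) x 3 mm, about 0.1 kg (varies, as does friction). Origin: centre of its underside; x along its length. Its -x end points to the front edge, at first 25 to 75 mm behind it. Tips off if more than half sticks out. A light press of 5 to 12 N drags it; over 30 N marks it, on the deck or on the anvil.
- strap_hole (a point): Centre of the strap's only hole, 10 mm wide, at mid-thickness: 34 mm from the strap's centre towards its +x end.
- strap_front (a point): Middle of the strap's -x end face, the end that goes out over the edge; at mid-thickness.
- anvil: Small steel anvil fixed on the deck. Origin on the deck; x along it towards the horn (away from the robot). Flat face 65 mm above the origin, x = -60 (heel end) to +50 mm, 40 mm wide, block 22 mm thick. Below the block the heel is free: the waist (26 mm wide) starts at x = -22 mm; the foot (x -50 to +60, 76 mm wide) is under 25 mm high. Round horn to x = 105 mm, below the face.
- anvil_hole (a point): Centre of the mouth of the anvil's only hole, 12 mm wide, in the face, 46 mm from the heel end, on the face's centreline. Level with the face. With the strap's hole over it and the strap along the face, the strap's -x end overhangs the heel end by 38 mm and the strap rests stably.
- hammer: Bystander: hammer with a white nylon head, 240 mm, lying on the deck at one side. Origin on its underside.
- punch: Bystander: stainless pin punch, 120 mm long, 12 mm thick, lying on the deck at one side. Origin on its underside.
- hinge: Bystander: grey butt hinge, open, 60 x 60 mm, 9 mm high at its knuckle, lying on the deck between lane and anvil. Origin on its underside.
- caddy: Bystander: clear two-level screw caddy, 80 x 95 x 81 mm, on the deck near its back edge, between lane and anvil. Origin on its underside.
- teaglass: Bystander: waisted tea glass, 54 mm wide, 78 mm high, on the table. Origin on its underside.
- jar: Bystander: jar with a steel cap, 72 mm wide, 90 mm high, on the table. Origin on its underside.
Things that resemble listed ones, but are neither listed nor needed, are in the scene too. There is more than one size of the strap; the job needs the middle-sized.

How it is judged:
By the outcome, as a careful person would: the job done as asked, in the order asked, and still so for the second after the job is handed in, with the robot touching nothing.
It also fails if it takes over 67 s, if anything falls off the work surface, if the arm or the gripper's body presses on something with over 40 N, if the wrist force passes 120 N, or if a joint passes its speed limit or range.

## Working session

There is one attempt and no reset: what is moved stays moved. The work goes in short steps, Python scripts to look and compute and a tool call to move; the robot and the scene stay as the last step left them, time stands still between calls to the robot, and variables do not carry over. Pictures are saved under pics/ and viewed, and the job is handed in when it is done.

Besides the shell and the picture viewer there is one more tool, called after "Emit:" in YAML: its name, and indented under it one key for each argument. carry_out: Moves the arm, as the interface text tells. Its arguments: {"type":"object","properties":{"increments":{"type":"array"},"newtons":{"type":"number"}},"required":["increments"]}

```bash
mkdir -p pics
python3 - <<'E'
from rig import manip, eyes, order
import cv2
print(manip.state())
for n in ("scene","top","wrist"):
    p=eyes.camera_params(n); print(n,p)
    im=eyes.capture(n); cv2.imwrite(f"pics/{n}0.png",im[:,:,::-1])
E
```

```text
{'time': 0.0, 'qpos': array([ 1.15446066e+00,  5.28465146e-01,  1.43388750e+00, -3.52686893e-05,
        1.18137099e+00, -1.78499456e-01]), 'joint_vel': array([ 2.05742052e-03,  1.20184748e-03, -6.04248296e-04, -2.33544958e-04,
       -1.86374562e-03, -8.68173990e-05]), 'effort': array([-1.60455351e-03, -4.42346442e+01, -1.78030711e+01, -1.58559210e-04,
        8.19886685e-03,  4.90463307e-06]), 'ee_pos': array([146.94257071, 606.75918749, 230.33893593]), 'tool_rot': array([ 1.18631290e-01,  9.92937803e-01, -1.02348949e-03, -2.96653014e-04]), 'force': array([-0.4800397 , -0.09648515,  0.54037733]), 'ft_torque': array([ 0.01456079,  0.02553906, -0.02375756]), 'gripper_width': 85.5056398207929}
scene {'vertical_fov': 49.1294252018299, 'cx': 255.32561958192616, 'cy': 192.16489711169623, 'extrinsics': array([[-8.19774778e-01,  5.72571836e-01, -1.14370405e-02,
         4.79828154e+02],
       [ 4.54376472e-01,  6.38134177e-01, -6.21551924e-01,
        -1.86388770e+02],
       [-3.48584760e-01, -5.14729313e-01, -7.83289474e-01,
         1.78379624e+03],
       [ 0.00000000e+00,  0.00000000
[... 247 characters left out ...]
 [-9.89862273e-01,  2.63586675e-02, -1.39563249e-01,
         5.92911454e+02],
       [ 1.39277308e-01, -1.23981426e-02, -9.90175801e-01,
         1.35866249e+03],
       [ 0.00000000e+00,  0.00000000e+00,  0.00000000e+00,
         1.00000000e+00]])}
wrist {'vertical_fov': 67.57229423809024, 'cx': 251.33947178005022, 'cy': 194.21836437200855, 'extrinsics': array([[ 2.35987883e-01,  9.71755682e-01, -7.83063200e-04,
        -6.24736875e+02],
       [ 9.18475932e-01, -2.22785753e-01,  3.26754448e-01,
        -4.19779466e+01],
       [ 3.17351037e-01, -7.78293153e-02, -9.45108945e-01,
         3.80494126e+02],
       [ 0.00000000e+00,  0.00000000e+00,  0.00000000e+00,
         1.00000000e+00]])}
```

View pics/scene0.png

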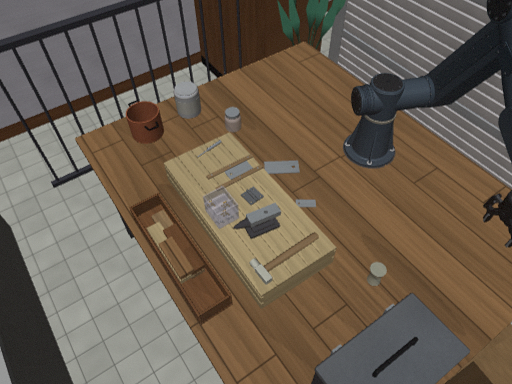

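View pics/top0.png

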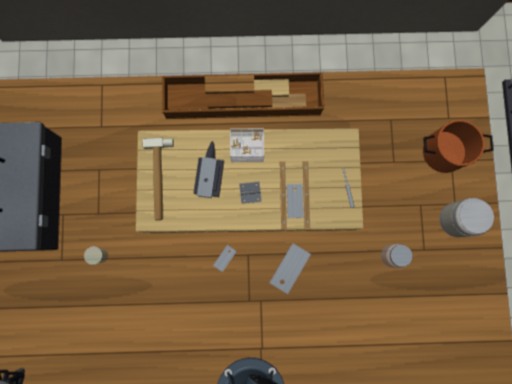

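View pics/wrist0.png

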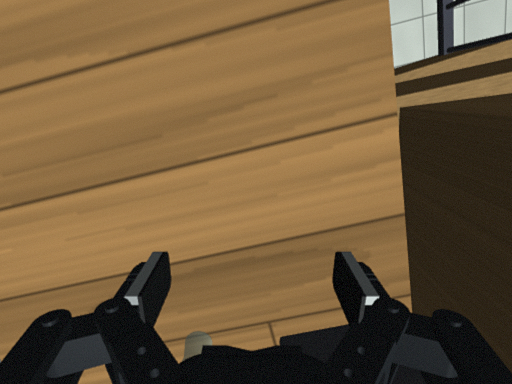

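```bash
cat > h.py <<'E'
import numpy as np, cv2
from rig import manip, eyes
def P(n):
    p=eyes.camera_params(n); f=192/np.tan(np.radians(p["vertical_fov"])/2)
    return p["extrinsics"],f,p["cx"],p["cy"]
def cast(cam,u,v,z):
    E,f,cx,cy=cam; R=E[:3,:3]; c=-R.T@E[:3,3]
    d=R.T@np.array([(u-cx)/f,(v-cy)/f,1]); return c+d*(z-c[2])/d[2]
def proj(cam,p):
    E,f,cx,cy=cam; q=E[:3,:3]@np.array(p,float)+E[:3,3]; return q[:2]/q[2]*f+[cx,cy]
E
python3 - <<'E'
from h import *
im=cv2.imread("pics/top0.png")
c=im[120:300,130:370]
cv2.imwrite("pics/top0c.png",cv2.resize(c,None,fx=3.3,fy=3.3,interpolation=cv2.INTER_CUBIC))
T=P("top")
for u,v in((137,230),(362,229),(360,129),(137,130)): print(cast(T,u,v,100).round())
E
```

```text
[487. 317. 100.]
[ 472. -336.  100.]
[ 772. -349.  100.]
[786. 319. 100.]
```

View pics/top0c.png

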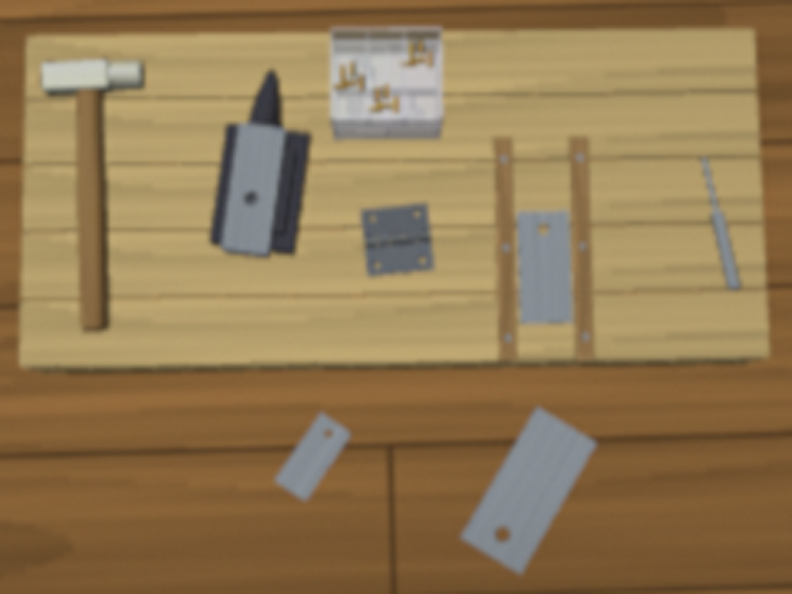

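```bash
cat > m.py <<'E'
from h import *
T=P("top")
s=lambda u,v:(130+(u+.5)/3.3-.5,120+(v+.5)/3.3-.5)
for n,u,v,z in [("strapfl",521,322,103),("fr",571,323,103),("bl",518,212,103),("br",569,211,103),("hole",544,229,103),
 ("laneL f",507,358,106),("laneL b",503,138,106),("laneR f",585,357,106),("laneR b",579,138,106),
 ("anv hole",251,198,165),("heel l",222,249,165),("heel r",269,256,165),("horn l",238,124,165),("horn r",283,129,165),
 ("caddy lf",333,120,181),("caddy rf",441,120,181),("caddy lb",331,28,181),("edge",545,359,100)]:
    print(n,cast(T,*s(u,v),z).round(1))
E
python3 m.py
```

```text
strapfl [ 512.4 -120.4  103. ]
fr [ 510.3 -164.5  103. ]
bl [ 610.6 -121.6  103. ]
br [ 610.3 -167.   103. ]
hole [ 594.7 -144.1  103. ]
laneL f [ 480.9 -106.6  106. ]
laneL b [ 677.5 -110.4  106. ]
laneR f [ 479.9 -175.1  106. ]
laneR b [ 675.7 -178.5  106. ]
anv hole [618.7 110.3 165. ]
heel l [575.6 135.4 165. ]
heel r [568.6  95.8 165. ]
horn l [683.1 120.5 165. ]
horn r [677.7  82.2 165. ]
caddy lf [680.9  38.8 181. ]
caddy rf [678.5 -52.4 181. ]
caddy lb [761.   38.8 181. ]
edge [ 479.5 -140.5  100. ]
```

Emit:
carry_out:
  increments: [-0.028,-0.03,0,0,0,0,1,-0.028,-0.03,0,0,0,0,1,-0.028,-0.03,0,0,0,0,1,-0.028,-0.03,0,0,0,0,1,-0.028,-0.03,0,0,0,0,1,-0.028,-0.03,0,0,0,0,1,-0.028,-0.03,0,0,0,0,1,-0.028,-0.03,0,0,0,0,1,-0.028,-0.03,0,0,0,0,1,-0.028,-0.03,0,0,0,0,1,-0.028,-0.03,0,0,0,0,1,-0.028,-0.03,0,0,0,0,1,-0.028,-0.03,0,0,0,0,1,-0.028,-0.03,0,0,0,0,1,-0.028,-0.03,0,0,0,0,1,-0.028,-0.03,0,0,0,0,1,-0.028,-0.03,0,0,0,0,1,-0.028,-0.03,0,0,0,0,1,0,0,0,0,0,-0.11,1,0,0,0,0,0,-0.11,1]
  newtons: 40

```text
time: 1.82
ee_pos: [511.2, -38.9, 231.0]
tool_rot: [0.008, 1.0, -0.0, 0.0]
force: [-0.8, 0.5, 0.0]
gripper_width: 0.4
```

```bash
cat >> h.py <<'E'
from scipy.spatial.transform import Rotation as Ro
def need(p,yaw):
    "tool-axis shift to world p; rz to put tool y axis at world angle yaw from +y (ccw)"
    s=manip.state(); R=Ro.from_quat(s["tool_rot"]).as_matrix()
    print("t",round(s["time"],2),"pos",s["ee_pos"].round(1),"F",s["force"].round(1),"w",round(s["gripper_width"],1))
    Rt=np.array([[-np.cos(yaw),-np.sin(yaw),0],[-np.sin(yaw),np.cos(yaw),0],[0,0,-1]]).T
    X=np.array([-np.cos(yaw),-np.sin(yaw),0]);Y=np.array([-np.sin(yaw),np.cos(yaw),0]);Z=np.array([0,0,-1])
    Rt=np.stack([X,Y,Z],1)
    d=np.array(p)-s["ee_pos"]
    print("shift now-axes mm",(R.T@d).round(1),"shift target-axes",(Rt.T@d).round(1),"rotvec",Ro.from_matrix(R.T@Rt).as_rotvec().round(4))
E
python3 - <<'E'
from h import *
need((573,-144,230),-0.019)
W=P("wrist"); print((-W[0][:3,:3].T@W[0][:3,3]).round(1))
cv2.imwrite("pics/w1.png",eyes.capture("wrist")[:,:,::-1])
E
```

```text
t 1.82 pos [511.2 -38.9 231. ] F [-0.8  0.5  0. ] w 0.4
shift now-axes mm [ -63.6 -104.     1.1] shift target-axes [ -63.8 -103.9    1. ] rotvec [-0.0003  0.0006  0.0021]
[426.9 -37.1 373.3]
```

View pics/w1.png

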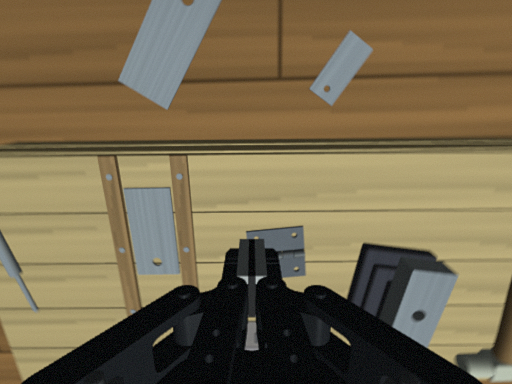

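Run:
```python
from h import *
W=P("wrist");np.save("W1.npy",np.array([W[0].ravel().tolist()+list(W[1:])]))
im=cv2.imread("pics/w1.png")
a=cv2.resize(im[140:320,85:215],None,fx=3.2,fy=3.2,interpolation=cv2.INTER_CUBIC)
b=cv2.resize(im[235:357,345:470],None,fx=3.2,fy=3.2,interpolation=cv2.INTER_CUBIC)
o=np.zeros((580,800,3),np.uint8); o[:a.shape[0],:a.shape[1]]=a; o[:b.shape[0],400:400+b.shape[1]]=b[:, :400]
cv2.imwrite("pics/w1c.png",o)
```

```text
(no output)
```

View pics/w1c.png

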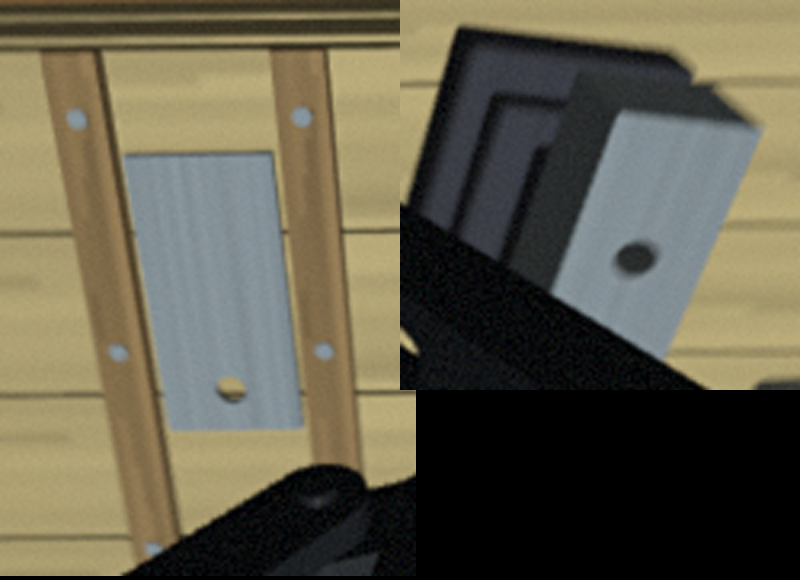

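The crop shows the lane strap (crop 213,290, i.e. full 151,230; hole at the far end, 157,261) between the strips, and the anvil face with its hole at crop (635,259). The candidates in w1 are the large strap (168,50), the small strap (341,70) and the lane strap (151,230). The lane strap is the one: middle-sized and in the lane.

Run:
```python
from h import *
W=P("wrist")
A=lambda u,v:(85+(u+.5)/3.2-.5,140+(v+.5)/3.2-.5)
B=lambda u,v:(345+(u-400+.5)/3.2-.5,235+(v+.5)/3.2-.5)
for n,f,u,v,z in [("fr",A,124,154,103),("fl",A,272,152,103),("br",A,172,430,103),("bl",A,303,427,103),("hole",A,231,389,103),
 ("edge",A,200,45,100),("edgeL",A,380,44,100),("edgeR",A,20,49,100),("Rinner f",A,99,50,106),("Rinner b",A,178,530,106),("Linner f",A,272,48,106),("Linner b",A,312,460,106),
 ("ah",B,635,259,165),("heel r",B,622,110,165),("heel l",B,761,129,165),("Lside",B,670,352,165),("Rside",B,555,291,165)]:
    print(n,cast(W,*f(u,v),z).round(1))
```

```text
fr [ 511.2 -163.4  103. ]
fl [ 511.1 -117.7  103. ]
br [ 611.  -162.7  103. ]
bl [ 610.3 -117.5  103. ]
hole [ 595.  -140.4  103. ]
edge [ 478.1 -136.6  100. ]
edgeL [478.5 -82.6 100. ]
edgeR [ 478.7 -190.8  100. ]
Rinner f [ 478.1 -164.3  106. ]
Rinner b [ 650.5 -165.   106. ]
Linner f [ 478.1 -113.4  106. ]
Linner b [ 621.6 -114.7  106. ]
ah [615.6 111.8 165. ]
heel r [566.7  99.7 165. ]
heel l [573.1 137.7 165. ]
Lside [649.7 128.1 165. ]
Rside [626.7  90.9 165. ]
```

Emit:
carry_out:
  increments: [-0.021,-0.034,0,0,0,0,1,-0.021,-0.034,0,0,0,0,1,-0.021,-0.034,0,0,0,0,1,0,0,0.035,0,0,0,1,0,0,0.035,0,0,0,1,0,0,0.035,0,0,0,1,0,0,0.01,0,0,0,1,0,0,0,0,0,0,1,0,0,0,0,0,0,1]

```text
time: 2.62
ee_pos: [571.3, -139.0, 116.7]
tool_rot: [0.009, 1.0, 0.0, -0.0]
force: [-0.3, -0.4, 0.1]
gripper_width: 0.5
```

Run:
```python
from h import *
need((573,-141.5,103),-0.015)
cv2.imwrite("pics/w2.png",eyes.capture("wrist")[:,:,::-1])
```

```text
t 2.62 pos [ 571.3 -139.   116.7] F [-0.3 -0.4  0.1] w 0.5
shift now-axes mm [-1.8 -2.5 13.7] shift target-axes [-1.8 -2.5 13.7] rotvec [ 0.     -0.0001 -0.0031]
```

View pics/w2.png

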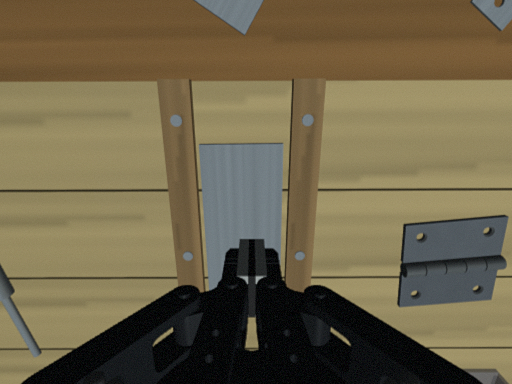

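Emit:
carry_out:
  increments: [-0.002,-0.0025,0.006,0,0,0,1,0,0,0.004,0,0,0,1,0,0,0.0015,0,0,0,1,0,0,0.001,0,0,0,1,0,0,0,0,0,0,1]

```text
time: 3.08
ee_pos: [572.9, -141.7, 104.0]
tool_rot: [0.009, 1.0, -0.0, 0.0]
force: [-0.6, -0.1, -0.5]
gripper_width: -0.2
```

Emit:
carry_out:
  increments: [0,0,0.0005,0,0,0,1,0,0,0.0005,0,0,0,1,0,0,0,0,0,0,1]

```text
time: 3.33
ee_pos: [573.1, -141.8, 103.1]
tool_rot: [0.009, 1.0, -0.0, 0.0]
force: [0.5, 0.1, 2.3]
gripper_width: 0.1
```

Emit:
carry_out:
  increments: [0,0,0.0003,0,0,0,1,0,0,0,0,0,0,1]

```text
time: 3.5
ee_pos: [573.1, -141.8, 103.1]
tool_rot: [0.009, 1.0, -0.0, 0.0]
force: [-1.3, 0.1, 4.8]
gripper_width: -0.1
```

Emit:
carry_out:
  increments: [0,0,0.0004,0,0,0,1,0,0,0,0,0,0,1,0.001,0,0,0,0,0,1,0.002,0,0,0,0,0,1,0.002,0,0,0,0,0,1,0.002,0,0,0,0,0,1,0,0,0,0,0,0,1]

```text
time: 4.08
ee_pos: [567.3, -142.4, 103.1]
tool_rot: [0.009, 1.0, -0.001, 0.002]
force: [1.9, 0.8, 6.0]
gripper_width: -0.0
```

Run:
```python
from h import *
need((502,-141,103),-0.015)
cv2.imwrite("pics/w3.png",eyes.capture("wrist")[:,:,::-1])
```

```text
t 4.08 pos [ 567.3 -142.4  103.1] F [1.9 0.8 6. ] w -0.0
shift now-axes mm [65.3  0.2 -0.1] shift target-axes [65.3  0.4  0.1] rotvec [-0.0016  0.0038 -0.0029]
```

View pics/w3.png

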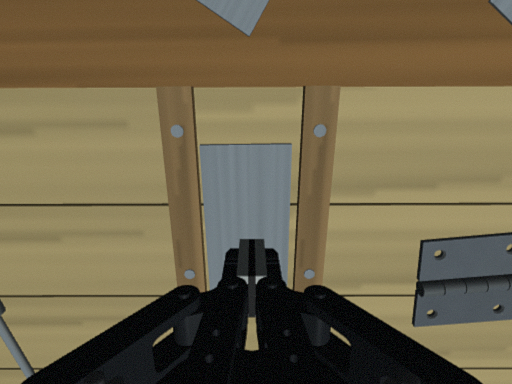

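Run:
```python
from h import *
W=P("wrist")
print(cast(W,247,144,103).round(1),cast(W,247,86.5,100).round(1))
```

```text
[ 506.1 -142.9  103. ] [ 479.4 -142.3  100. ]
```

Emit:
carry_out:
  increments: [0.001,0,0.0003,0,0,0,1,0.003,0,0,0,0,0,1,0.003,0,0,0,0,0,1,0.003,0,0,0,0,0,1,0.003,0,0,0,0,0,1,0.003,0,0,0,0,0,1,0.003,0,0,0,0,0,1,0.003,0,0,0,0,0,1]

```text
time: 4.8
ee_pos: [546.2, -142.3, 103.1]
tool_rot: [0.009, 1.0, -0.001, 0.003]
force: [2.7, 1.4, 6.4]
gripper_width: -0.0
```

Emit:
carry_out:
  increments: [0.003,0,0.0002,0,0,0,1,0.003,0,0,0,0,0,1,0.003,0,0,0,0,0,1,0.003,0,0,0,0,0,1,0.003,0,0,0,0,0,1,0.003,0,0,0,0,0,1,0.003,0,0,0,0,0,1,0.003,0,0,0,0,0,1,0,0,0,0,0,0,1]

```text
time: 5.55
ee_pos: [522.0, -142.1, 103.1]
tool_rot: [0.009, 1.0, -0.001, 0.003]
force: [0.7, -0.1, 9.2]
gripper_width: 0.1
```

Run:
```python
from h import *
need((502,-141,103),-0.015)
cv2.imwrite("pics/w4.png",eyes.capture("wrist")[:,:,::-1])
```

```text
t 5.55 pos [ 522.  -142.1  103.1] F [ 0.7 -0.1  9.2] w 0.1
shift now-axes mm [20.   0.7 -0. ] shift target-axes [20.   0.8  0.1] rotvec [-0.0028  0.0056 -0.003 ]
```

View pics/w4.png

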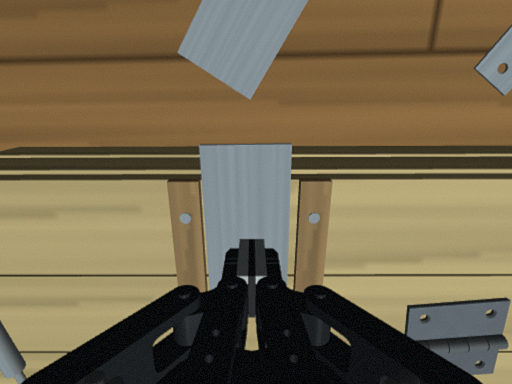

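Emit:
carry_out:
  increments: [0.003,0,0,0,0,0,1,0.003,0,0,0,0,0,1,0.003,0,0,0,0,0,1,0.003,0,0,0,0,0,1,0.003,0,0,0,0,0,1,0.003,0,0,0,0,0,1,0.002,0,0,0,0,0,1,0,0,0,0,0,0,1]

```text
time: 6.27
ee_pos: [502.2, -141.8, 103.1]
tool_rot: [0.009, 1.0, -0.002, 0.003]
force: [2.1, 0.1, 9.2]
gripper_width: -0.2
```

Run:
```python
from h import *
need((502,-141,103),-0.015)
W=P("wrist")
cv2.imwrite("pics/w5.png",eyes.capture("wrist")[:,:,::-1])
print(cast(W,247,144,103).round(1), proj(W,(479,-142,100)))
```

```text
t 6.27 pos [ 502.2 -141.8  103.1] F [2.1 0.1 9.2] w -0.2
shift now-axes mm [0.2 0.8 0.1] shift target-axes [0.2 0.8 0.1] rotvec [-0.003   0.006  -0.0031]
[ 441.  -142.3  103. ] [249.2969673  212.54930315]
```

View pics/w5.png

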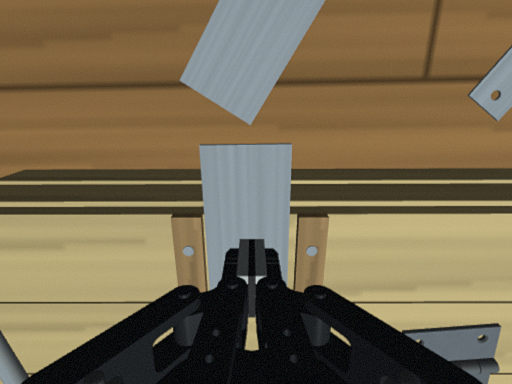

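Emit:
carry_out:
  increments: [0,0,-0.002,0,0,0,1,0,0,-0.01,0,0,0,1,0,0,-0.03,0,0,0,0,0,0,-0.03,0,0,0,0,0.023,0,0,0,0,0,0,0.023,0,0,0,0,0,0,0,0,0,0,0,0,0,0,0,0,0,0,0,0]

```text
time: 6.98
ee_pos: [452.4, -139.1, 173.8]
tool_rot: [0.009, 1.0, 0.0, -0.001]
force: [0.5, 0.0, 0.3]
gripper_width: 72.4
```

Run:
```python
from h import *
W=P("wrist")
cv2.imwrite("pics/w6.png",eyes.capture("wrist")[:,:,::-1])
cv2.imwrite("pics/top6.png",cv2.resize(eyes.capture("top")[120:300,230:400,::-1],None,fx=3.3,fy=3.3))
need((456,-141,79),-0.015)
print(manip.state()["tool_rot"])
```

```text
t 7.08 pos [ 454.5 -139.9  173.8] F [ 0.7 -1.1  0.5] w 84.9
shift now-axes mm [-1.4 -1.  94.8] shift target-axes [-1.5 -1.1 94.8] rotvec [-0.0004  0.0007 -0.003 ]
[ 8.98987741e-03  9.99959512e-01 -1.81390884e-04  3.52764167e-04]
```

View pics/w6.png

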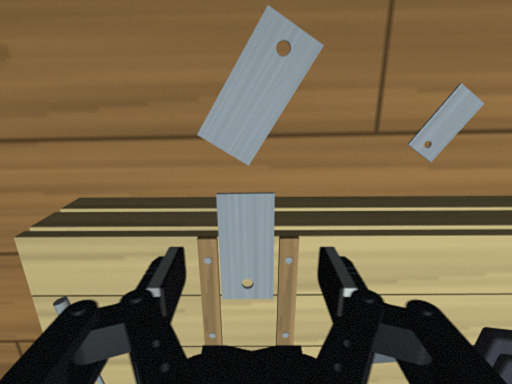

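View pics/top6.png

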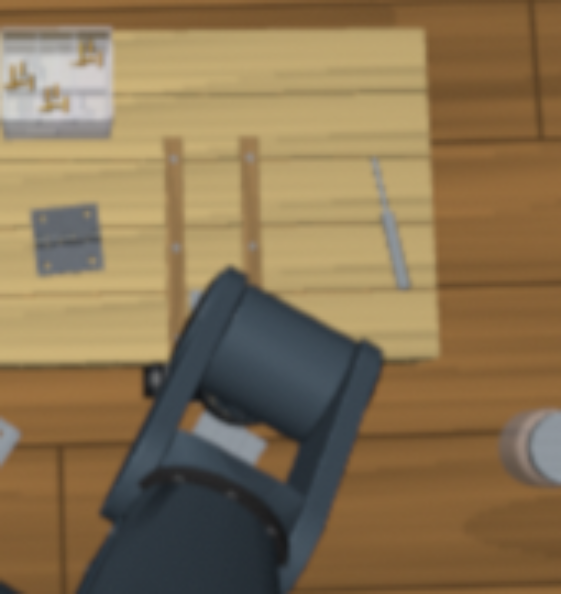

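Run:
```python
from h import *
W=P("wrist")
for u,v in((217,194),(274.5,193),(222,300),(273,298.5),(247.5,283.5)): print(cast(W,u,v,103).round(1))
print(cast(W,330,236,100).round(1),cast(W,150,236,100).round(1))
```

```text
[ 443.5 -166.1  103. ]
[ 443.5 -121.   103. ]
[ 544.6 -167.5  103. ]
[ 543.8 -121.5  103. ]
[ 527.4 -144.1  103. ]
[483.6 -73.8 100. ] [ 480.8 -224.9  100. ]
```

Emit:
carry_out:
  increments: [-0.0025,-0.0025,0,0,0,0,0,0,0,0.03,0,0,0,0,0,0,0.03,0,0,0,0,0,0,0.02,0,0,0,0,0,0,0.015,0,0,0,0,0,0,0,0,0,0,0,0,0,0,0,0,0,0]
  newtons: 50

```text
time: 7.67
ee_pos: [456.8, -142.3, 77.8]
tool_rot: [0.009, 1.0, 0.0, -0.001]
force: [-0.4, -0.1, 0.7]
gripper_width: 85.8
```

Run:
```python
from h import *
need((456,-143,79),-0.015)
cv2.imwrite("pics/w7.png",eyes.capture("wrist")[:,:,::-1])
```

```text
t 7.67 pos [ 456.8 -142.3   77.8] F [-0.4 -0.1  0.7] w 85.8
shift now-axes mm [ 0.7 -0.8 -1.2] shift target-axes [ 0.7 -0.8 -1.2] rotvec [ 0.0008 -0.0015 -0.0025]
```

View pics/w7.png

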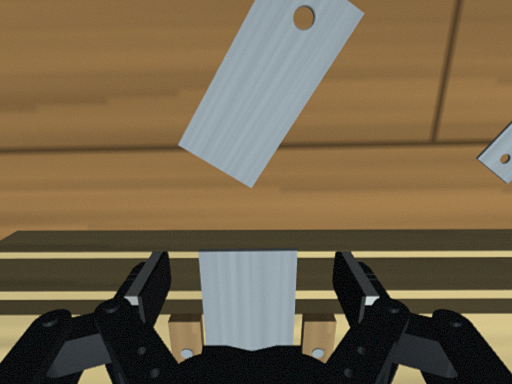

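Emit:
carry_out:
  increments: [0,-0.0015,0,0,0,0,0.3,0,0,0,0,0,0,0.4,0,0,0,0,0,0,0.5,0,0,0,0,0,0,1,0,0,0,0,0,0,1,0,0,0,0,0,0,1,0,0,0,0,0,0,1,0,0,0,0,0,0,1]
  newtons: 50

```text
time: 8.38
ee_pos: [457.0, -144.1, 79.2]
tool_rot: [0.009, 1.0, -0.0, 0.001]
force: [-1.0, -0.2, 5.8]
gripper_width: 44.1
```

Run:
```python
from h import *
need((456,-143,79),-0.015)
cv2.imwrite("pics/w8.png",eyes.capture("wrist")[:,:,::-1])
```

```text
t 8.38 pos [ 457.  -144.1   79.2] F [-1.  -0.2  5.8] w 44.1
shift now-axes mm [1.  1.1 0.2] shift target-axes [1.  1.1 0.2] rotvec [-0.0009  0.0016 -0.0029]
```

View pics/w8.png

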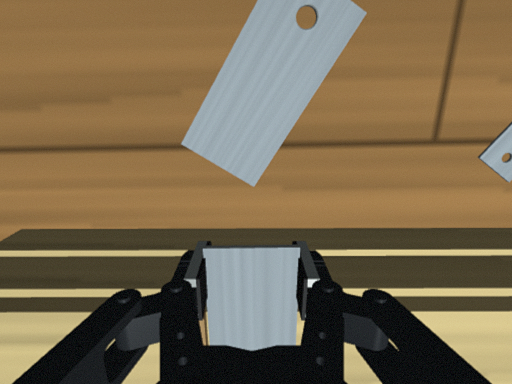

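Emit:
carry_out:
  increments: [0,0,0,0,0,0,1,0,0,-0.001,0,0,0,1,0,0,-0.003,0,0,0,1,0,0,-0.005,0,0,0,1,0,0,-0.01,0,0,0,1,0,0,-0.015,0,0,0,1,0,0,-0.02,0,0,0,1,0,0,-0.02,0,0,0,1,0,0,-0.02,0,0,0,1,0,0,-0.02,0,0,0,1,0,0,-0.02,0,0,0,1,0,0,0,0,0,0,1]
  newtons: 80

```text
time: 9.43
ee_pos: [458.1, -144.6, 215.9]
tool_rot: [0.009, 1.0, -0.002, 0.003]
force: [0.2, -0.3, -0.5]
gripper_width: 43.2
```

Run:
```python
from h import *
need((456,-143,79),-0.015)
cv2.imwrite("pics/w9.png",eyes.capture("wrist")[:,:,::-1])
cv2.imwrite("pics/s9.png",cv2.resize(eyes.capture("scene")[120:320,150:390,::-1],None,fx=3.,fy=3.,interpolation=cv2.INTER_CUBIC))
```

```text
t 9.43 pos [ 458.1 -144.6  215.9] F [ 0.2 -0.3 -0.5] w 43.2
shift now-axes mm [  2.9   2.  136.9] shift target-axes [  2.1   1.5 136.9] rotvec [-0.0034  0.006  -0.0025]
```

View pics/w9.png

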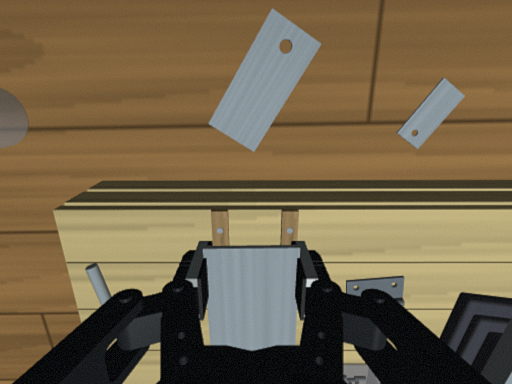

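View pics/s9.png

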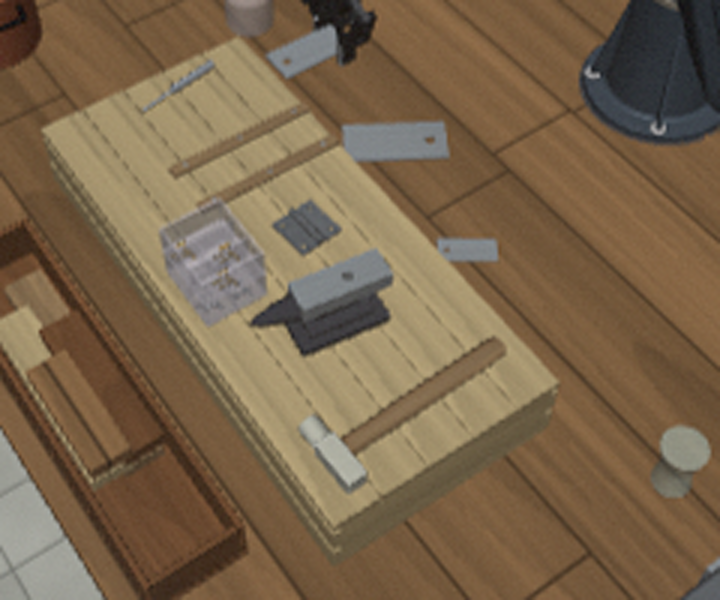

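Emit:
carry_out:
  increments: [-0.008,0.012,-0.004,0,0,0,1,-0.016,0.023,-0.004,0,0,0,1,-0.018,0.026,-0.004,0,0,0,1,-0.018,0.026,-0.004,0,0,0,1,-0.016,0.025,-0.004,0,0,0,1,-0.012,0.016,0,0,0,0,1,-0.006,0.008,0,0,0,0,1,0,0,0,0,0,0,1,0,0,0,0,0,0,1]

```text
time: 10.28
ee_pos: [551.5, -9.4, 231.1]
tool_rot: [0.008, 1.0, 0.0, -0.002]
force: [-0.5, 0.0, -0.7]
gripper_width: 42.9
```

Run:
```python
from h import *
need((549,120,216),-0.13)
W=P("wrist"); np.savez("W10.npz",E=W[0],f=W[1:]); print(manip.state()["tool_rot"])
im=eyes.capture("wrist")[:,:,::-1]
cv2.imwrite("pics/w10.png",im)
cv2.imwrite("pics/w10c.png",cv2.resize(im[150:350,180:440],None,fx=3,fy=3,interpolation=cv2.INTER_CUBIC))
```

```text
t 10.28 pos [551.5  -9.4 231.1] F [-0.5  0.  -0.7] w 42.9
shift now-axes mm [  4.7 129.3  15.1] shift target-axes [ 19.3 128.   15.1] rotvec [-0.0002 -0.0037  0.1132]
[ 8.41415557e-03  9.99962871e-01  1.45950007e-05 -1.85952320e-03]
```

View pics/w10c.png

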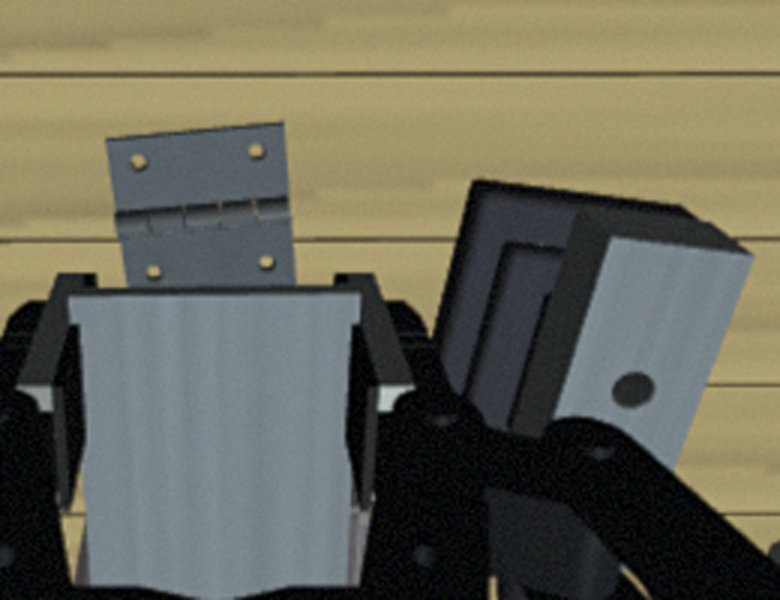

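```bash
cat > m10.py <<'E'
from h import *
d=np.load("W10.npz"); W=(d["E"],*d["f"])
A=lambda u,v:(180+(u+.5)/3-.5,150+(v+.5)/3-.5)
for n,u,v in [("ah",633,390),("heel r",612,236),("heel l",752,256),("R",553,417),("L",677,470)]:
    print(n,cast(W,*A(u,v),165).round(1))
p=np.array([551.5,-9.4,231.1]); 
for n,u,v in [("fr",70,297),("fl",360,293),("r2",86,580),("l2",352,580)]:
  for zz in (22,24,26):
    print(n,zz,(cast(W,*A(u,v),231.1+zz)-p).round(1))
E
python3 m10.py
```

```text
ah [618.9 109.4 165. ]
heel r [570.2  97.  165. ]
heel l [576.8 135.6 165. ]
R [627.7  87.6 165. ]
L [647.1 126.4 165. ]
fr 22 [-15.3 -22.3  22. ]
fr 24 [-16.5 -21.9  24. ]
fr 26 [-17.6 -21.5  26. ]
fl 22 [-15.2  23.7  22. ]
fl 24 [-16.4  23.3  24. ]
fl 26 [-17.5  23.   26. ]
r2 22 [ 42.3 -23.5  22. ]
r2 24 [ 40.2 -23.1  24. ]
r2 26 [ 38.1 -22.7  26. ]
l2 22 [43.2 24.4 22. ]
l2 24 [41.1 24.  24. ]
l2 26 [39.  23.7 26. ]
```

Run:
```python
from h import *
T=P("top")
im=cv2.imread("pics/top0.png"); big=cv2.resize(im[150:205,185:230],None,fx=8,fy=8,interpolation=cv2.INTER_CUBIC)
h=cv2.cvtColor(big,cv2.COLOR_BGR2HSV); 
m=((big.min(2)>95)&(h[...,1]<70)).astype(np.uint8)*255
cs,_=cv2.findContours(m,cv2.RETR_EXTERNAL,cv2.CHAIN_APPROX_NONE); c=max(cs,key=cv2.contourArea)
pts=np.array([cast(T,185+(u+.5)/8-.5,150+(v+.5)/8-.5,165)[:2] for u,v in c[:,0]])
r=cv2.minAreaRect(pts.astype(np.float32)); print(r, cv2.boxPoints(r).round(1))
cv2.imwrite("pics/anv.png",np.hstack([big,cv2.cvtColor(m,cv2.COLOR_GRAY2BGR)]))
s=eyes.capture("scene")[:,:,::-1]
cv2.imwrite("pics/s10.png",cv2.resize(s[140:260,180:340],None,fx=5,fy=5,interpolation=cv2.INTER_CUBIC))
S=P("scene"); p=np.array([551.5,-9.4,231.1])
for q in ((-16,-23,23),(-16,23,23),(84,-23,23),(84,23,23),(68,0,23),(84,23,15)):
    u=proj(S,p+q); print(q,((u-[180,140])*5+2).round(), )
```

```text
((627.4015502929688, 109.05461120605469), (44.10590362548828, 114.55815124511719), 80.64511108398438) [[567.3  96.6]
 [680.3  78. ]
 [687.5 121.5]
 [574.5 140.1]]
(-16, -23, 23) [407.  82.]
(-16, 23, 23) [448. 123.]
(84, -23, 23) [283. 147.]
(84, 23, 23) [322. 190.]
(68, 0, 23) [323. 158.]
(84, 23, 15) [323. 198.]
```

View pics/s10.png

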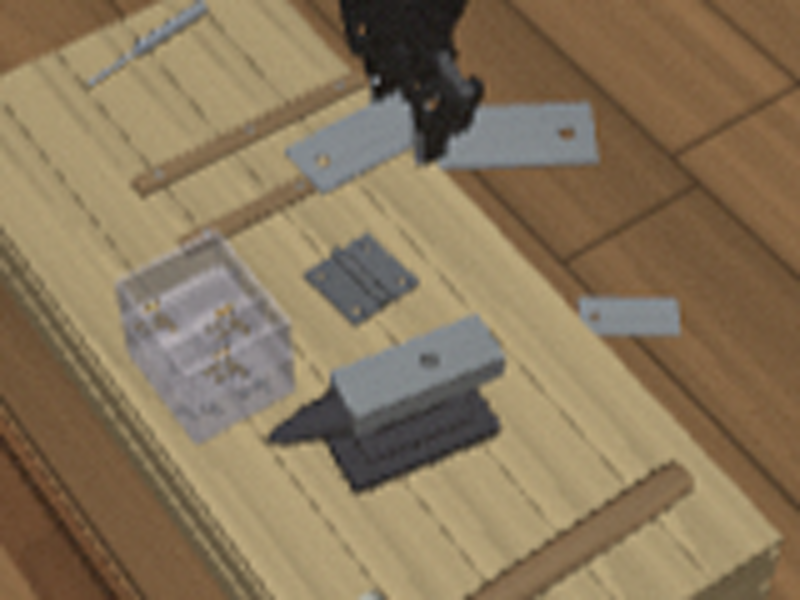

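View pics/anv.png

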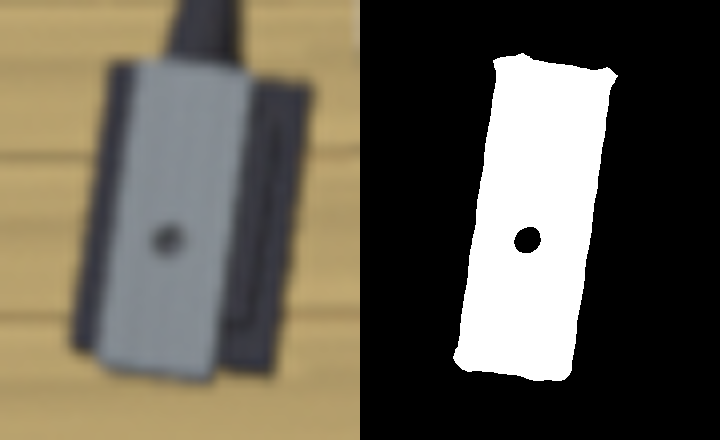

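Run:
```python
from h import *
T=P("top")
c=lambda u,v:cast(T,185+(u+.5)/8-.5,150+(v+.5)/8-.5,165)[:2]
for a,b in(((135,70),(99,350)),((252,85),(211,370))):
    d=c(*a)-c(*b); print(np.arctan2(d[1],d[0]))
print(c(167,240))
# expected hole position: scene-view check
S=P("scene"); print(cast(S,180+(430+.5)/5-.5,140+(361+.5)/5-.5,165))
need((0,0,0),-.15)
```

```text
-0.1379413563788902
-0.15719300358573782
[618.94685088 111.06398069]
[620.24791186 112.28427843 165.        ]
t 10.38 pos [551.5 -10.3 231.7] F [-0.5 -1.8 -0.4] w 43.3
shift now-axes mm [ 5.509e+02 -1.000e-01  2.332e+02] shift target-axes [546.8 -72.3 231.7] rotvec [-0.0002 -0.0028  0.1312]
```

Emit:
carry_out:
  increments: [0,0,0,0,0,0.03,1,0,0,0,0,0,0.05,1,0,0,0,0,0.003,0.05,1,0.002,0.01,0,0,0,0,1,0.003,0.02,0,0,0,0,1,0.004,0.025,0,0,0,0,1,0.004,0.025,0,0,0,0,1,0.003,0.024,0,0,0,0,1,0.002,0.016,0,0,0,0,1,0.001,0.009,0,0,0,0,1,0,0,0.01,0,0,0,1,0,0,0.02,0,0,0,1,0,0,0.017,0,0,0,1,0,0,0.01,0,0,0,1,0,0,0,0,0,0,1,0,0,0,0,0,0,1]

```text
time: 11.72
ee_pos: [552.5, 120.1, 175.0]
tool_rot: [0.074, 0.997, -0.0, -0.002]
force: [1.1, -0.7, -1.3]
gripper_width: 43.4
```

Run:
```python
from h import *
need((551.8,120.5,144.2),-0.15)
W=P("wrist"); np.savez("W11.npz",E=W[0],f=W[1:])
im=eyes.capture("wrist")[:,:,::-1]
cv2.imwrite("pics/w11.png",im)
s=eyes.capture("scene")[:,:,::-1]
cv2.imwrite("pics/s11.png",cv2.resize(s[170:270,200:330],None,fx=6,fy=6,interpolation=cv2.INTER_CUBIC))
t=eyes.capture("top")[:,:,::-1]
cv2.imwrite("pics/t11.png",cv2.resize(t[130:230,150:260],None,fx=6,fy=6,interpolation=cv2.INTER_CUBIC))
```

```text
t 11.72 pos [552.5 120.1 175. ] F [ 1.1 -0.7 -1.3] w 43.4
shift now-axes mm [ 0.6  0.3 30.8] shift target-axes [ 0.8  0.2 30.8] rotvec [-0.0006 -0.0047  0.0013]
```

View pics/w11.png

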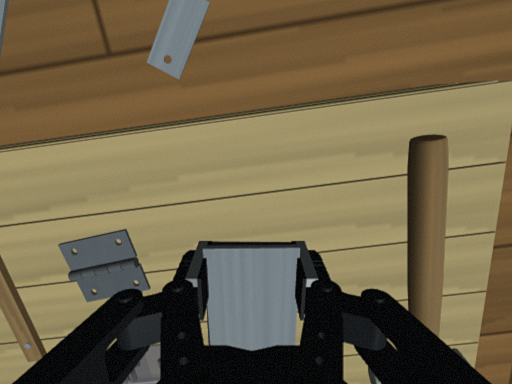

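View pics/s11.png

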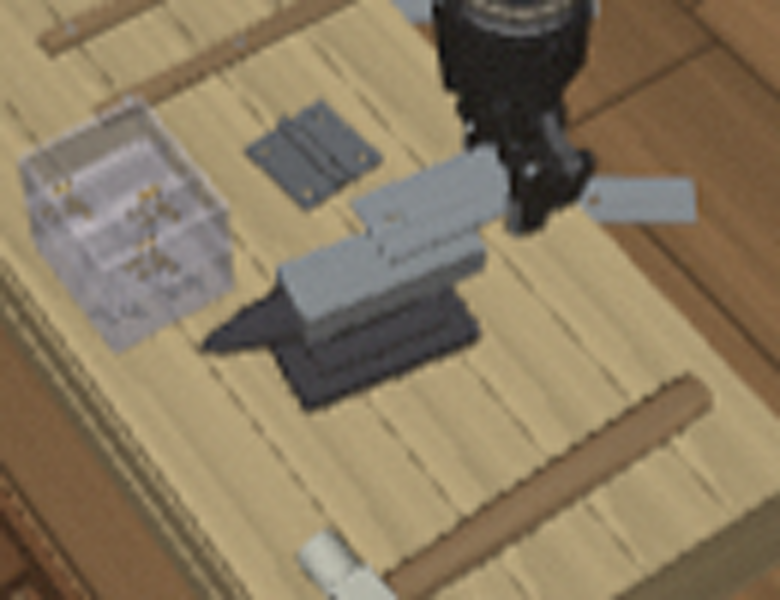

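View pics/t11.png

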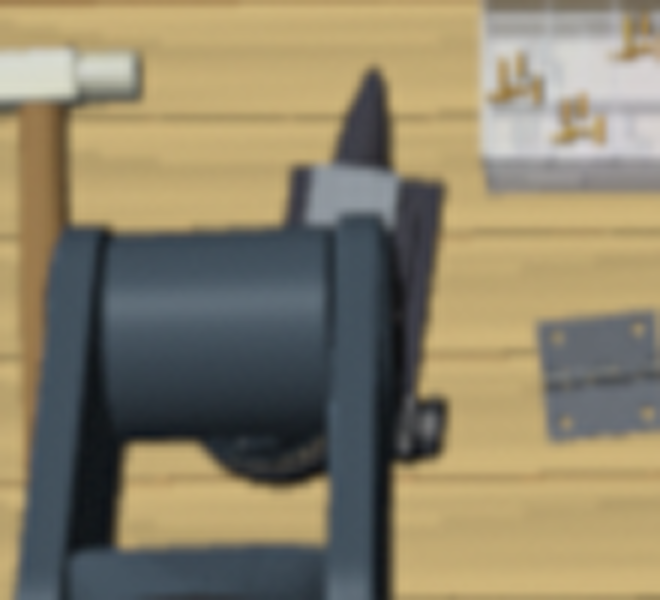

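Run:
```python
from h import *
S=P("scene")
g=lambda u,v,z:cast(S,200+(u+.5)/6-.5,170+(v+.5)/6-.5,z).round(1)
print("hole",g(393,217,198.3),g(393,217,195)); print("far corners",g(354,205,198),g(385,263,195))
print("anvil horn corner L",g(309,325,165),"R",g(280,267,165))
s=cv2.imread("pics/s11.png")
cv2.imwrite("pics/s11c.png",cv2.resize(s[130:290,320:560],None,fx=3,fy=3,interpolation=cv2.INTER_CUBIC))
```

```text
hole [621.8 111.1 198.3] [620.3 109.2 195. ]
far corners [634.1  92.2 198. ] [641.6 131.4 195. ]
anvil horn corner L [686.  123.6 165. ] R [677.3  83.  165. ]
```

View pics/s11c.png

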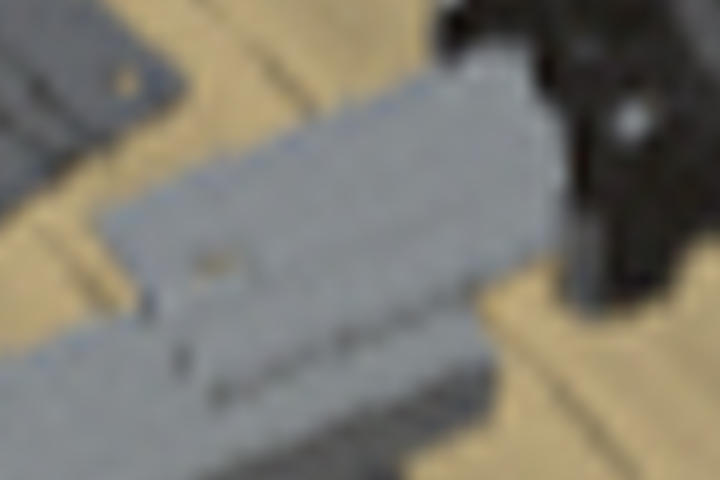

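Emit:
carry_out:
  increments: [0.0007,0.0009,0,0,0,0,1,0,0,0.008,0,0,0,1,0,0,0.008,0,0,0,1,0,0,0.005,0,0,0,1,0,0,0.002,0,0,0,1,0,0,0.001,0,0,0,1,0,0,0,0,0,0,1,0,0,0,0,0,0,1]

```text
time: 12.53
ee_pos: [552.3, 122.0, 151.7]
tool_rot: [0.074, 0.997, 0.0, -0.001]
force: [-0.1, 0.1, -2.1]
gripper_width: 43.3
```

Run:
```python
from h import *
need((551.8,121.2,144.2),-0.15)
s=eyes.capture("scene")[:,:,::-1]
cv2.imwrite("pics/s12.png",cv2.resize(s[175:240,240:310],None,fx=9,fy=9,interpolation=cv2.INTER_CUBIC))
```

```text
t 12.53 pos [552.3 122.  151.7] F [-0.1  0.1 -2.1] w 43.3
shift now-axes mm [ 0.4 -0.9  7.5] shift target-axes [ 0.4 -0.9  7.5] rotvec [-0.0001 -0.0028  0.0022]
```

View pics/s12.png

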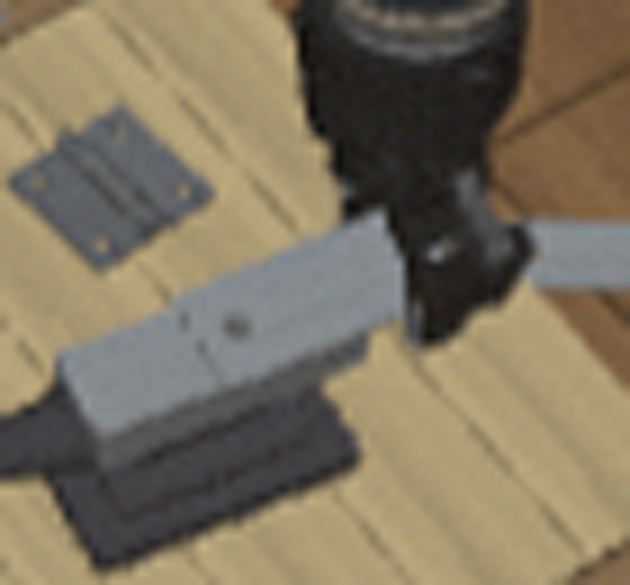

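Emit:
carry_out:
  increments: [0.0004,-0.0007,0.002,0,0,0,1,0,0,0.001,0,0,0,1,0,0,0.001,0,0,0,1,0,0,0.001,0,0,0,1,0,0,0,0,0,0,1]

```text
time: 13.0
ee_pos: [551.5, 121.4, 146.5]
tool_rot: [0.074, 0.997, 0.0, -0.002]
force: [-0.4, 0.4, -2.2]
gripper_width: 43.0
```

Emit:
carry_out:
  increments: [0,0,0.0007,0,0,0,1,0,0,0.0007,0,0,0,1,0,0,0,0,0,0,1]

```text
time: 13.25
ee_pos: [551.7, 121.4, 145.3]
tool_rot: [0.074, 0.997, 0.0, -0.001]
force: [0.2, -0.2, -0.5]
gripper_width: 43.1
```

Emit:
carry_out:
  increments: [0,0,0.0005,0,0,0,1,0,0,0,0,0,0,1]

```text
time: 13.42
ee_pos: [551.8, 121.4, 145.1]
tool_rot: [0.074, 0.997, 0.0, -0.001]
force: [-1.8, 0.3, 1.7]
gripper_width: 42.9
```

Run:
```python
from h import *
need((551.8,121.2,144.2),-0.15)
S=P("scene")
s=eyes.capture("scene")[:,:,::-1]
cv2.imwrite("pics/s13.png",cv2.resize(s[195:235,245:295],None,fx=14,fy=14,interpolation=cv2.INTER_CUBIC))
# expected positions: anvil hole scene px before, moved to z168
print(((proj(S,(620.2,112.3,168))-[245,195])*14+6.5).round(), ((proj(S,(619,111,168))-[245,195])*14+6.5).round())
im=eyes.capture("wrist")[:,:,::-1]
cv2.imwrite("pics/w13.png",im)
```

```text
t 13.42 pos [551.8 121.4 145.1] F [-1.8  0.3  1.7] w 42.9
shift now-axes mm [-0.1 -0.2  0.9] shift target-axes [-0.1 -0.2  0.9] rotvec [-0.     -0.0026  0.0022]
[295. 234.] [296. 228.]
```

View pics/s13.png

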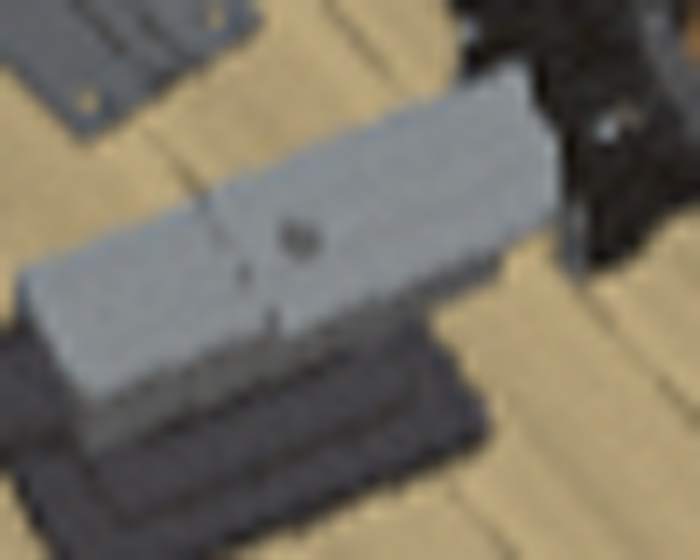

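View pics/w13.png

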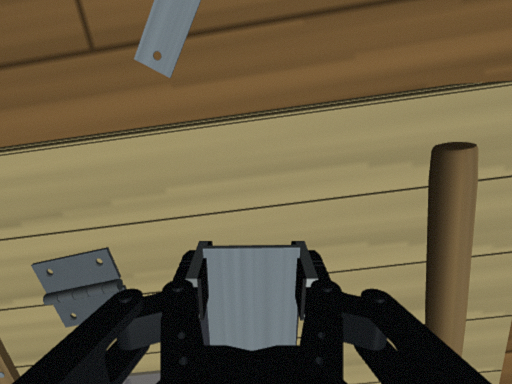

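Emit:
carry_out:
  increments: [0,0,0.0004,0,0,0,1,0,0,0,0,0,0,1,0,0,0,0,0,0,1]
  newtons: 25

```text
time: 13.77
ee_pos: [551.8, 121.4, 144.8]
tool_rot: [0.074, 0.997, 0.0, -0.001]
force: [-1.8, 0.0, 5.6]
gripper_width: 43.1
```

Emit:
carry_out:
  increments: [0,0,0,0,0,0,0.42,0,0,0,0,0,0,0.35,0,0,0,0,0,0,0.2,0,0,0,0,0,0,0,0,0,0,0,0,0,0,0,0,0,0,0,0,0]

```text
time: 14.27
ee_pos: [551.6, 121.4, 144.2]
tool_rot: [0.074, 0.997, 0.0, -0.002]
force: [0.1, -0.2, 0.3]
gripper_width: 85.3
```

Run:
```python
from h import *
need((551.8,121.2,144.2),-0.15)
s=eyes.capture("scene")[:,:,::-1]
cv2.imwrite("pics/s14.png",cv2.resize(s[195:235,245:295],None,fx=14,fy=14,interpolation=cv2.INTER_CUBIC))
im=eyes.capture("wrist")[:,:,::-1]
cv2.imwrite("pics/w14.png",im)
```

```text
t 14.27 pos [551.6 121.4 144.2] F [ 0.1 -0.2  0.3] w 85.3
shift now-axes mm [-0.2 -0.1 -0. ] shift target-axes [-0.2 -0.1 -0. ] rotvec [-0.0001 -0.0032  0.0022]
```

View pics/s14.png

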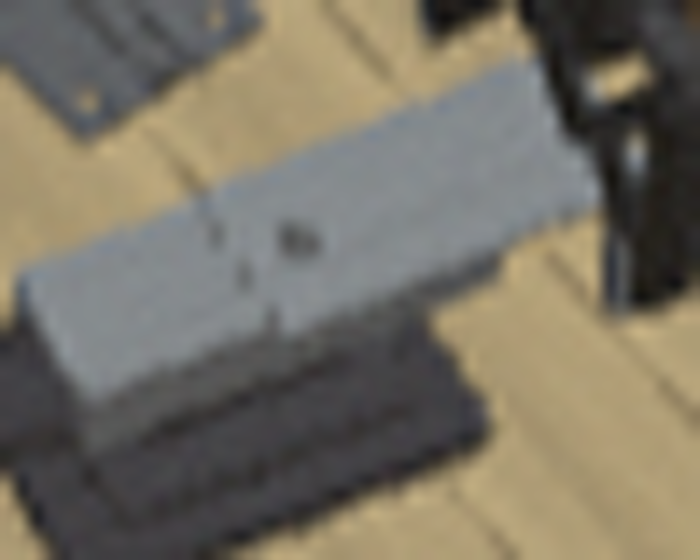

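View pics/w14.png

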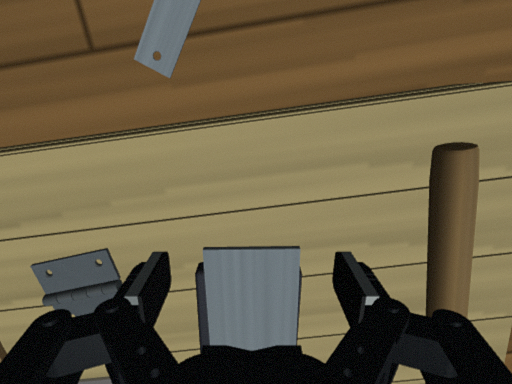

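Emit:
carry_out:
  increments: [0,0,-0.005,0,0,0,0,0,0,-0.015,0,0,0,0,0,0,-0.025,0,0,0,0,0,0,-0.03,0,0,0,0,0,0,-0.03,0,0,0,0,-0.02,0,-0.02,0,0,0,0,-0.03,0,-0.02,0,0,0,0,-0.02,0,0,0,0,0,0,0,0,0,0,0,0,0,0,0,0,0,0,0,0]

```text
time: 15.2
ee_pos: [621.7, 110.8, 289.3]
tool_rot: [0.074, 0.997, 0.0, -0.002]
force: [-0.9, 0.9, 0.3]
gripper_width: 85.1
```

Run:
```python
from h import *
need((551.8,121.2,144.2),-0.15)
W=P("wrist"); np.savez("W15.npz",E=W[0],f=W[1:])
print(proj(W,(619,111,168)),(-W[0][:3,:3].T@W[0][:3,3]).round())
im=eyes.capture("wrist")[:,:,::-1]
cv2.imwrite("pics/w15.png",im)
cv2.imwrite("pics/w15c.png",cv2.resize(im[120:290,160:350],None,fx=3.5,fy=3.5,interpolation=cv2.INTER_CUBIC))
```

```text
t 15.2 pos [621.7 110.8 289.3] F [-0.9  0.9  0.3] w 85.1
shift now-axes mm [ 70.2  -0.  145.3] shift target-axes [ 7.070e+01 -1.000e-01  1.451e+02] rotvec [-0.     -0.0031  0.0016]
[250.46159666 185.01437723] [539. 124. 432.]
```

View pics/w15c.png

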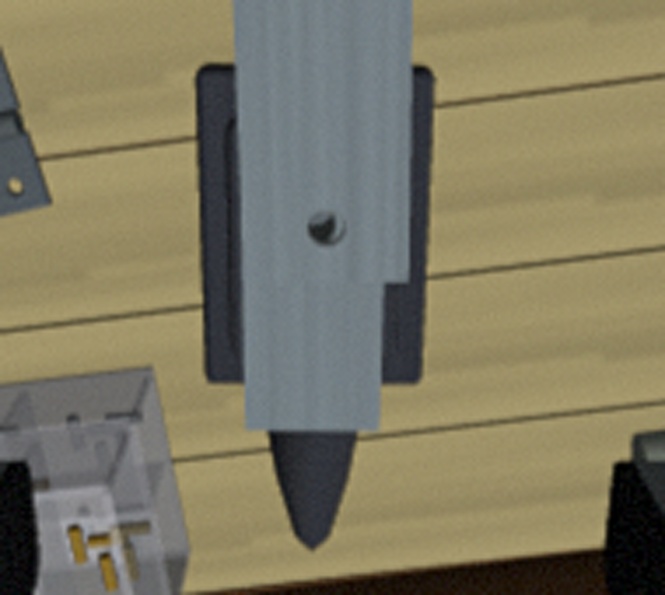

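Run:
```python
from h import *
d=np.load("W15.npz"); W=(d["E"],*d["f"])
A=lambda u,v:(160+(u+.5)/3.5-.5,120+(v+.5)/3.5-.5)
c=lambda u,v,z:cast(W,*A(u,v),z)[:2]
print("strap hole",c(327,228,168),"far R",c(241,283,168),"far L",c(410,283,168),"frontside L",c(412,20,168),"R",c(236,20,168))
print("anvil end R",c(246,430,165),"L",c(381,430,165),"Ledge",c(384,300,165), "Redge",c(245,300,165))
im=cv2.imread("pics/w15.png")
cv2.imwrite("pics/w15h.png",cv2.resize(im[170:205,233:273],None,fx=16,fy=16,interpolation=cv2.INTER_CUBIC))
```

```text
strap hole [619.14551537 113.51548894] far R [631.48618088  87.36165813] far L [638.5174584 134.1355549] frontside L [567.17565581 143.256901  ] R [560.47467525  98.58445863]
anvil end R [678.74101606  80.31384235] L [684.73193737 120.11224295] Ledge [643.6707469 126.3162862] Redge [637.78676889  87.1804745 ]
```

View pics/w15h.png

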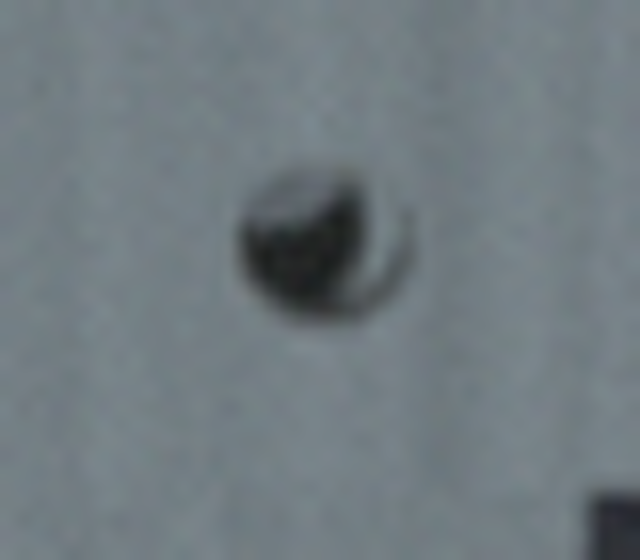

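Emit:
carry_out:
  increments: [0.03,0,0,0,0,0,0,0.03,0,0,0,0,0,0,0.01,0,0,0,0,0,0,0,0,0.03,0,0,0,0,0,0,0.035,0,0,0,0,0,0,0.035,0,0,0,0,0,0,0.025,0,0,0,0,0,0,0.015,0,0,0,0,0,0,0.003,0,0,0,0,0,0,0,0,0,0,0,0,0,0,0,0,0,0]

```text
time: 16.17
ee_pos: [552.0, 121.5, 147.1]
tool_rot: [0.074, 0.997, 0.0, -0.001]
force: [0.6, 0.0, 0.7]
gripper_width: 85.4
```

Run:
```python
from h import *
need((551.7,121.4,144.8),-0.147)
im=eyes.capture("wrist")[:,:,::-1]
cv2.imwrite("pics/w16.png",im)
```

```text
t 16.17 pos [552.  121.5 147.1] F [0.6 0.  0.7] w 85.4
shift now-axes mm [ 0.3 -0.1  2.3] shift target-axes [ 0.3 -0.1  2.3] rotvec [ 0.0001 -0.002  -0.0006]
```

View pics/w16.png

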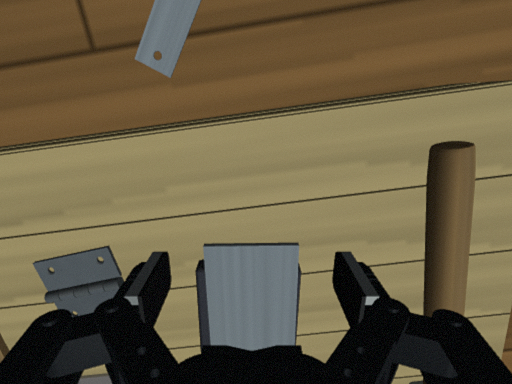

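Emit:
carry_out:
  increments: [0,0,0.0023,0,0,0,0.3,0,0,0,0,0,0,0.4,0,0,0,0,0,0,0.5,0,0,0,0,0,0,1,0,0,0,0,0,0,1,0,0,0,0,0,0,1]
  newtons: 50

```text
time: 16.72
ee_pos: [552.0, 121.4, 144.8]
tool_rot: [0.074, 0.997, 0.0, -0.001]
force: [-0.2, 0.2, 4.3]
gripper_width: 44.1
```

Gripped. I'll lift 5 mm, shift sideways by −3.4 mm, and lower again.

Emit:
carry_out:
  increments: [0,0,-0.001,0,0,0,1,0,0,-0.002,0,0,0,1,0,0,-0.002,0,0,0,1,0,-0.0017,0,0,0,0,1,0,-0.0017,0,0,0,0,1,0,0,0,0,0,0,1,0,0,0,0,0,0,1]
  newtons: 60

```text
time: 17.3
ee_pos: [551.0, 117.8, 148.9]
tool_rot: [0.074, 0.997, 0.0, -0.002]
force: [0.1, -0.5, -0.7]
gripper_width: 44.1
```

Run:
```python
from h import *
need((551.5,118.0,144.8),-0.147)
```

```text
t 17.3 pos [551.  117.8 148.9] F [ 0.1 -0.5 -0.7] w 44.1
shift now-axes mm [-0.5  0.2  4. ] shift target-axes [-0.5  0.2  4.1] rotvec [-0.0002 -0.0035 -0.0011]
```

Emit:
carry_out:
  increments: [-0.0005,0,0.0015,0,0,0,1,0,0,0.001,0,0,0,1,0,0,0.0005,0,0,0,1,0,0,0,0,0,0,1]

```text
time: 17.63
ee_pos: [551.6, 118.0, 145.8]
tool_rot: [0.074, 0.997, 0.0, -0.002]
force: [-0.1, -0.4, -1.6]
gripper_width: 43.8
```

Emit:
carry_out:
  increments: [0,0,0.0005,0,0,0,1,0,0,0.0004,0,0,0,1,0,0,0,0,0,0,1]

```text
time: 17.88
ee_pos: [551.7, 118.0, 145.3]
tool_rot: [0.074, 0.997, 0.0, -0.001]
force: [-0.6, -0.2, -0.3]
gripper_width: 44.2
```

Emit:
carry_out:
  increments: [0,0,0.0005,0,0,0,1,0,0,0,0,0,0,1,0,0,0,0,0,0,1]
  newtons: 25

```text
time: 18.13
ee_pos: [551.7, 118.0, 145.0]
tool_rot: [0.074, 0.997, 0.0, -0.001]
force: [-0.1, -0.2, 2.7]
gripper_width: 43.7
```

Emit:
carry_out:
  increments: [0,0,0.0003,0,0,0,1,0,0,0,0,0,0,1,0,0,0,0,0,0,0.42,0,0,0,0,0,0,0.35,0,0,0,0,0,0,0.2,0,0,0,0,0,0,0,0,0,0,0,0,0,0,0,0,0,0,0,0,0]

```text
time: 18.8
ee_pos: [551.7, 117.9, 144.2]
tool_rot: [0.074, 0.997, 0.0, -0.002]
force: [0.9, 0.3, 0.8]
gripper_width: 85.2
```

Emit:
carry_out:
  increments: [0,0,-0.005,0,0,0,0,0,0,-0.015,0,0,0,0,0,0,-0.025,0,0,0,0,0,0,-0.03,0,0,0,0,0,0,-0.03,0,0,0,0,-0.02,0,-0.02,0,0,0,0,-0.03,0,-0.02,0,0,0,0,-0.02,0,0,0,0,0,0,0,0,0,0,0,0,0,0,0,0,0,0,0,0]

```text
time: 19.63
ee_pos: [621.7, 107.3, 289.2]
tool_rot: [0.074, 0.997, 0.0, -0.002]
force: [0.4, -0.3, -0.5]
gripper_width: 85.3
```

Run:
```python
from h import *
need((551.5,118,144.2),-0.15)
W=P("wrist"); np.savez("W17.npz",E=W[0],f=W[1:])
im=eyes.capture("wrist")[:,:,::-1]
cv2.imwrite("pics/w17.png",im)
a=cv2.resize(im[120:270,160:340],None,fx=2.6,fy=2.6,interpolation=cv2.INTER_CUBIC)
b=cv2.resize(im[170:200,233:263],None,fx=10,fy=10,interpolation=cv2.INTER_CUBIC)
o=np.zeros((max(a.shape[0],300),a.shape[1]+300,3),np.uint8); o[:a.shape[0],:a.shape[1]]=a;o[:300,a.shape[1]:]=b
cv2.imwrite("pics/w17c.png",o); print(a.shape)
```

```text
t 19.63 pos [621.7 107.3 289.2] F [ 0.4 -0.3 -0.5] w 85.3
shift now-axes mm [ 70.6   0.2 145.3] shift target-axes [ 71.   0. 145.] rotvec [ 0.     -0.003   0.0017]
(390, 468, 3)
```

View pics/w17c.png

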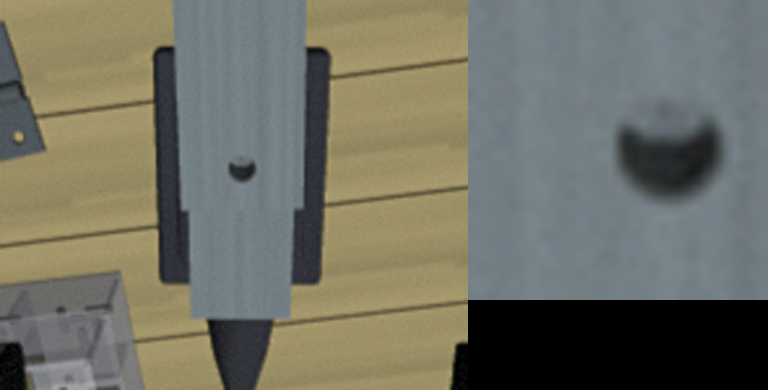

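Run:
```python
from h import *
d=np.load("W17.npz"); W=(d["E"],*d["f"])
A=lambda u,v:(160+(u+.5)/2.6-.5,120+(v+.5)/2.6-.5)
c=lambda u,v,z:cast(W,*A(u,v),z)[:2]
h=c(242.5,168.5,168); 
sm=(c(183,209,168)+c(303,209,168))/2; am=(c(192,318,165)+c(290,318,165))/2
ax=(am-(c(189,215,165)+c(294,215,165))/2); ax/=np.linalg.norm(ax); l=np.array([-ax[1],ax[0]])
print("hole",h,"strapEnd-anvilEnd along",(am-sm)@ax,"(48) lat",(sm-am)@l,"hole-anvil hole",(h-(am-64*ax))@ax,(h-am)@l, "yaw anv",np.arctan2(ax[1],ax[0]))
for a,b in (((183,209),(175,20)),((303,209),(305.5,20))):
    q=c(*a,168)-c(*b,168); print(np.arctan2(q[1],q[0]))
im=cv2.imread("pics/w17.png")
cv2.imwrite("pics/w17h.png",cv2.resize(im[172:197,238:268],None,fx=20,fy=20,interpolation=cv2.INTER_CUBIC))
```

```text
hole [618.83281747 110.01837937] strapEnd-anvilEnd along 47.63361110773752 (48) lat 0.5334988032436502 hole-anvil hole 0.4319284368407036 0.2636046930028289 yaw anv -0.15192319305246252
-0.13304432543435188
-0.13306787506711487
```

View pics/w17h.png

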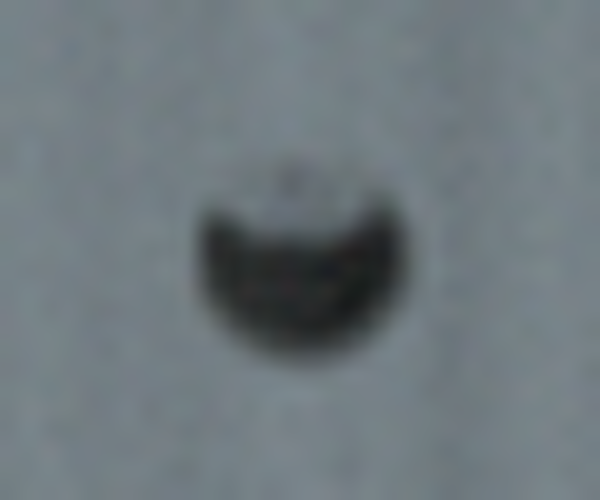

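Run:
```python
from h import *
s=eyes.capture("scene")[:,:,::-1]
cv2.imwrite("pics/s18.png",cv2.resize(s[120:320,150:390],None,fx=3,fy=3,interpolation=cv2.INTER_CUBIC))
```

```text
(no output)
```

View pics/s18.png

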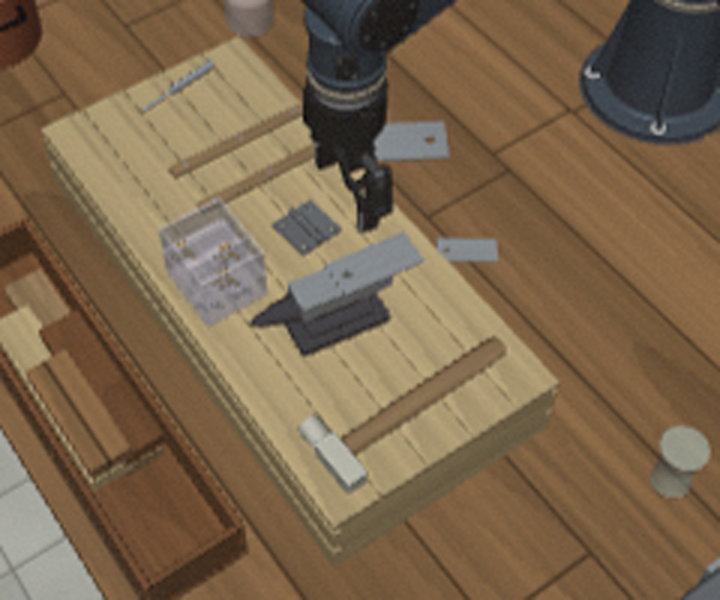

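The strap lies flat on the anvil with its hole at crop (347,274). The other things shown stand where they were, and the gripper is clear above.

```bash
python3 -c "
from rig import order
print(order.sign_off())"
```

```text
the job is handed in; nothing more can be done
None
```

The strap is on the anvil with its hole over the anvil's hole, released, and I handed the job in at about 20 s of the 67 s allowed.

- **Slide:** I pressed on the strap with the shut fingers at about 5–9 N and slid it along the lane until it stuck out about 38 mm past the front edge.
- **Lift and first placing:** I pinched it by its long sides, lifted it and laid it on the anvil. The close look then showed it about 3.4 mm off to one side.
- **Correction:** I gripped it again, shifted it 3.4 mm and set it down with a reading of about 3 N.
- **Last checks:** From the wrist camera, the hole is off by about 0.4 mm along the face and 0.3 mm across it. The strap is turned less than 0.02 rad from the anvil's axis, and the end-to-end distance was 47.6 mm against the expected 48 mm. In the last scene view it lies flat and the gripper is clear. Nothing else in that view has moved; the jar was only partly in the picture.

The calibration is good to about 2 mm. Earlier anvil-hole estimates from the different cameras disagreed by up to about 5 mm in x and 3 mm in y, so I relied on the close wrist view for the final alignment.

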